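Third hand at the riveting jig

ROBOT

A 7-joint arm with a two-finger parallel gripper is mounted at the origin on the work surface. World frame = base frame: x ahead of the robot, y to its left, z up, the work surface at z = 0. Lengths are in m, angles in rad, forces in N, time in s.
With the tool pointing down it reaches from about 0.4 to 0.875 m from the base axis. Payload 6.5 kg.
Tool frame: the origin (TCP) lies on the mounting face of the last link; the fingertips stand 173 mm ahead of it and the grasp point (between the pads) lies 155 mm ahead of it; z points along the fingers, y is the line along which they close (so a half turn about z gives the same grasp; the last joint's range is limited). The gripper opens to 85 mm and grips with 20 to 120 N. Pads are 22 mm wide; open, the fingers measure 114 mm over their backs; the gripper's body (76 mm by 85 mm) begins 54 mm behind the grasp point. The pads swing forward as they close: fully open they stand 13 mm farther back than shut.
Start: joints at [-1.266, 0.536, -0.004, 1.538, 0.003, 1.067, -0.071], TCP at [0.236, 0.606, 0.405] pointing down, gripper open.
Joint ranges: [-2.7, 2.7], [-0.37, 2.16], [-1.27, 1.26], [0.24, 2.4], [-1.31, 4.45], [0.19, 1.91], [-2.76, 2.76]. Speed limits (rad/s): [2.39, 2.39, 3.14, 3.14, 3.14, 3.14, 3.14].

INTERFACE

Orientations are given as a rotation vector (axis times angle).
In Python, from cell import get_state, eyes, ticket, spotter gives the robot as it stands.
- The arm moves only by the tool move_arm, never from a script. Its arguments are lists of equal length, an entry for each row: "turn": the turn, a rotation vector about the tool's x, y, z in degrees, a list of three; "dp": the shift along the tool's x, y, z in cm, a list of three; "gripper": the gripper's target within -1 to 1 (shut at 1, half-way at 0, fully open at -1). In form: {"turn": [[wx, wy, wz], ...], "dp": [[tx, ty, tz], ...], "gripper": [gripper, ...]}. A call has 1 to 12 rows; each row shifts and turns the commanded pose from where the row before left it, along the tool's axes as they then stand; what a row does not reach is not made up. A row lasts 1/12 s, in which the tool goes at most 41.7 mm and 7.16 degrees, less where a joint would pass 70% of its speed; a pose out of reach is approached as far as the arm can. A call is refused whole if a number of a shift passes 4.17 or a number of a turn 7.16, either way. A call with a gripper value outside its range is refused whole. The fingers move at their own pace and stop on an object; "grip_force" is the grip in N (left out, the last holds). Time passes only in rows, so rows that do not move let the fingers close. It gives the time, the measured TCP pose, the force, the opening and the grip force at its end, in the units of the state.
- get_state(): the state, without advancing time (a new reading comes with each control period).
- eyes.snapshot(name): name is "side" or "top" or "wrist"; returns the picture (420x560x3 uint8, blue, green, red); there is no depth.
- eyes.get_calibration(name): a dict with "fx", "fy", "cx", "cy" (pixels), "position" and "rotation" of the camera in the world. Camera axes: x right, y up, looking along -z (the intrinsics and any distortion apply to the point x, -y, -z); pixel columns grow to the right and rows downward; lengths in m; the calibration is good to about 2 mm. A picture is of the moment at which its call begins: read the wrist's pose just before it. get_calibration takes no time and is no camera call; for the wrist camera it gives the pose at the moment of the call.
- ticket.hand_in(): hands the job in; it is judged then, once.
Trained networks look in the newest picture that a camera, given by its name, has taken for a name from the list of things; names that differ only in an ending like _2 or _b are one class to them, and where a whole thing is asked for, a point or a joint stands for the part that bears it (a point fixed in the world has none). Each returns a list of dicts, best first, with "p" (0 to 1); they miss things now and then, are a little off and sometimes report something else, mostly with a low value. They report only what shows in the picture. A call takes as long as a camera call. They do not tell look-alikes from the thing itself.
- spotter.silhouettes(camera, label): "pixels" (420x560 bool, what is visible of it) and "centre" ([column, row] in pixels, amid what is visible of it).
- spotter.landmark_of(camera, label): "centre" ([column, row] in pixels: a listed point, or the origin of a listed thing).
The state is a dict: "time_s": time; "q": joint angles; "qd": joint speeds; "joint_torque": joint torques, N m; "tool_pos": TCP position; "ee_rot": TCP orientation; "wrist_force": force on the tool from outside, world axes, zero at the start; "moment": the same for the moment, N m; "grip_width": finger opening in m; "grasp_force": force on a finger pad.
Only numpy, scipy, OpenCV 4.12 (cv2) and the standard library are available. Lean on these libraries where they do the work, as an engineer would, in place of code of your own. Each camera call takes 0.05 s, during which the arm holds its last target. There are 200 camera calls.

TASK

Lift the steel handle plate by its grip bar onto the bed of the riveting jig, flat and with its upright flange facing the sprung fence bar, then push it squarely and centred against the bar until the bar's face is pressed back level with the front faces of the two fixed posts (about 9 N). Never drive the bar to its back stop and leave the other things on the bench where they are. Keep up this steady push for the tinsmith who will rivet it: finish while still holding the plate pressed there; do not let go.

Things in the scene. Friction and masses are not known exactly. Their poses are not given: they have to be found in the camera images.
- plate: Steel handle plate, loose, 0.34 to 0.53 kg: base sheet 80 (x) by 90 (y) by 4 mm; upright flange 4 mm thick, 90 wide, 42 high on its +x edge, outer face at x = +40 mm, which goes against the fence; two ears 4 thick, 26 wide (x), 54 high at y = -41 and +41 mm carry a square grip bar along y. Origin: centre of the underside, z up, x out through the flange.
- grip_bar (a point): Middle of the plate's 12 by 12 mm grip bar, 48 mm above the plate's underside, over its origin; same axes as the plate. Free length along y 78 mm; 30 mm clear between bar and flange, 38 mm between bar and base sheet.
- flange (a point): Middle of the outer (+x) face of the plate's upright flange, 40 mm along x from the plate's origin and 21 mm above its underside. Axes of the plate. This face goes flat against the fence bar.
- jig: Fixed riveting jig: steel bed 240 (x) by 220 (y) by 12 mm. On its +x end two fixed posts, 50 (x) by 28 mm, at y = -86 and +86 mm, tops at z = 57, front faces at x = +70 mm; a wall 40 mm high joins them at x = 108 to 120. Origin: centre of the underside; x is the push direction. The pressed plate has the jig's heading, its origin at x = +30, y = 0, z = 12 mm of the jig.
- fence_face (a point): Centre of the front (-x) face of the sprung fence bar between the posts: aluminium, 140 (y) by 16 (x) by 40 mm high, 1 mm above the bed. Axes of the jig. At rest at x = +60, y = 0, z = 33 mm of the jig, 10 mm in front of the posts' front faces.
- fence (a joint): How far the sprung fence bar has been pushed back along the jig's +x, in m: 0 at rest, 0.010 level with the posts' front faces, 0.020 at its back stop. The spring pushes back with 4 N at the start plus 0.5 N per mm: 9 N at 0.010.
- hammer: Bystander: a hammer lying beyond the jig, about 0.3 m long. Leave alone.
- rivet_tin: Bystander: small open steel tin, 80 mm across, 55 mm high. Leave alone. Origin at the centre of its underside.
- round_tin: Bystander: flat round white tin, 100 mm across, 40 mm high. Leave alone. Origin at the centre of its underside.
- wood_block: Bystander: wooden offcut 90 by 60 by 45 mm. Leave alone. Origin at the centre of its underside.
Mind the look-alikes: they are no part of the job. Leave any green, pink or yellow look-alike of the plate alone.

How it is judged:
On the way, in this order (a step that is already met when the one before it is completed fails the run):
1. the plate is lifted off the bench, above the level of the jig's bed, the fence not yet pressed (height (world z) of plate above 0.016 m and value of joint fence below 0.003 m and contact force between the fingers and plate above 1 N), for 0.2 s.
2. the plate is pressed flat and square against the sprung fence within the force band for one second (value of joint fence between 0.005 and 0.015 m and contact force between plate and fence between 5.5 and 12.5 N and contact force between the fingers and plate above 2 N and angle between the x axis of plate and the x axis of jig, either way round below 0.06 rad and x of flange in the frame of jig between 0.06 and 0.08 m and y of plate in the frame of jig between -0.015 and 0.015 m and z of plate in the frame of jig below 0.015 m and angle between plate's own z axis and vertical below 0.06 rad), for 1 s.
At the end, for the whole second after the job is handed in: The gripper still presses the plate, at rest, on the fence bar with 5.5 to 12.5 N, the bar back 5 to 15 mm (10 is level with the posts); plate flat on the bed (within 3 mm, 0.06 rad), flange to the fence, square within 0.06 rad, centred within 15 mm (all of step 2 and linear speed of plate below 0.01 m/s); the arm keeps its last pose, push and grip.
It fails at once if the fence bar is driven to its back stop (value of joint fence above 0.0195 m).
It fails at once if the hammer is disturbed (distance of hammer from where it was at the start of the episode above 0.02 m).
It fails at once if the rivet tin is disturbed (distance of rivet_tin from where it was at the start of the episode above 0.02 m).
It fails at once if the round tin is disturbed (distance of round_tin from where it was at the start of the episode above 0.02 m).
It fails at once if the wooden block is disturbed (distance of wood_block from where it was at the start of the episode above 0.02 m).
It also fails if it takes over 38 s, if anything falls off the work surface, if the arm or the gripper's body presses on something with over 40 N, if the wrist force passes 120 N, or if a joint passes its speed limit or range.

## Working session

There is one attempt and no reset: what is moved stays moved. The work goes in short steps, Python scripts to look and compute and a tool call to move; the robot and the scene stay as the last step left them, time stands still between calls to the robot, and variables do not carry over. Pictures are saved under pics/ and viewed, at most 10 in all, crops included, and the job is handed in when it is done.

Besides the shell and the picture viewer there is one more tool, called after "Emit:" in YAML: its name, and indented under it one key for each argument. move_arm: Moves the arm, as the interface text tells. Its arguments: {"type":"object","properties":{"turn":{"type":"array","items":{"type":"array","items":{"type":"number"}}},"dp":{"type":"array","items":{"type":"array","items":{"type":"number"}}},"gripper":{"type":"array","items":{"type":"number"}},"grip_force":{"type":"number"}},"required":["turn","dp","gripper"]}

```bash
mkdir -p pics; ls; cat > h.py <<'E'
import numpy as np, cv2
from scipy.spatial.transform import Rotation as R
from cell import get_state, eyes, ticket, spotter
def rot(c):
    r=np.array(c["rotation"],float)
    return r if r.shape==(3,3) else (R.from_rotvec(r).as_matrix() if r.size==3 else R.from_quat(r).as_matrix())
def ray(c,px,z):
    d=rot(c)@np.array([(px[0]-c["cx"])/c["fx"],-(px[1]-c["cy"])/c["fy"],-1.])
    p=np.array(c["position"]); return p+d*(z-p[2])/d[2]
def proj(c,P):
    v=(np.atleast_2d(P)-np.array(c["position"]))@rot(c)
    return np.c_[c["cx"]+c["fx"]*v[:,0]/-v[:,2], c["cy"]-c["fy"]*v[:,1]/-v[:,2]]
E
python3 - <<'E'
from h import *
print(get_state())
for n in ("side","top"):
    im=eyes.snapshot(n); cv2.imwrite(f"pics/{n}0.png",im); c=eyes.get_calibration(n); print(n,c)
    for l,z in (("plate",0),("grip_bar",.048),("flange",.021),("jig",0),("fence_face",.033)):
        for d in spotter.landmark_of(n,l)[:4]: print(l,d["p"],np.round(d["centre"],1),ray(c,d["centre"],z).round(3))
E
```

```text
pics
{'time_s': 0.0, 'q': array([-1.26624109,  0.53719249, -0.00441214,  1.53890132,  0.00258631,
        1.06729158, -0.07120044]), 'qd': array([ 6.48752557e-06,  1.09461505e-03,  1.41533871e-03,  6.37618135e-05,
       -8.63184191e-05,  2.10046705e-04, -7.18737773e-04]), 'joint_torque': array([ 7.84025760e-04, -5.83423269e+01,  1.04914572e+00, -2.59100354e+01,
        1.23676186e-02,  9.66915133e-03,  1.10072028e-05]), 'tool_pos': array([0.23539286, 0.60551505, 0.40378501]), 'ee_rot': array([-5.78949222e-01, -3.08758297e+00,  2.78958576e-03]), 'wrist_force': array([ 0.26127781, -0.61619232,  0.34433553]), 'moment': array([ 0.01593687, -0.0428842 , -0.04135527]), 'grasp_force': 0.0, 'grip_width': 0.08567709462162663}
side {'fx': 422.6139116519585, 'fy': 422.6139116519585, 'cx': 279.69469032758377, 'cy': 217.2218320325771, 'position': array([ 0.04679216, -0.63823468,  0.89760308]), 'rotation': array([ 0.73252378, -0.25738166, -0.61485668])}
plate 0.71 [303.7 287.1] [ 0.474 -0.192  0.   ]
plate 0.7 [431.5 332.8] [ 0.632 -0.471  0.   ]
plate 0.57 [300.9 348.3] [ 0.364 -0.316  0.   ]
pl
[... 798 characters left out ...]
5507499, -1.59978544])}
plate 0.95 [346.1 301.8] [ 0.338 -0.139  0.   ]
plate 0.93 [361.4 253.1] [ 0.472 -0.188  0.   ]
plate 0.7 [461.1 191.8] [ 0.638 -0.478  0.   ]
plate 0.67 [412.3 289.4] [ 0.367 -0.325  0.   ]
grip_bar 0.94 [351.3 302.1] [ 0.342 -0.148  0.048]
grip_bar 0.84 [367.5 249.8] [ 0.481 -0.198  0.048]
grip_bar 0.71 [415.3 290.6] [ 0.368 -0.32   0.048]
grip_bar 0.51 [229.1 237.3] [0.526 0.179 0.048]
flange 0.86 [416.5 277.5] [ 0.401 -0.333  0.021]
flange 0.84 [366.4 235.5] [ 0.521 -0.201  0.021]
flange 0.83 [446.8 188.2] [ 0.646 -0.431  0.021]
jig 0.83 [249.  247.5] [0.498 0.13  0.   ]
jig 0.7 [364.9 253.5] [ 0.471 -0.198  0.   ]
fence_face 0.85 [226.3 236.7] [0.529 0.189 0.033]
```

View pics/top0.png

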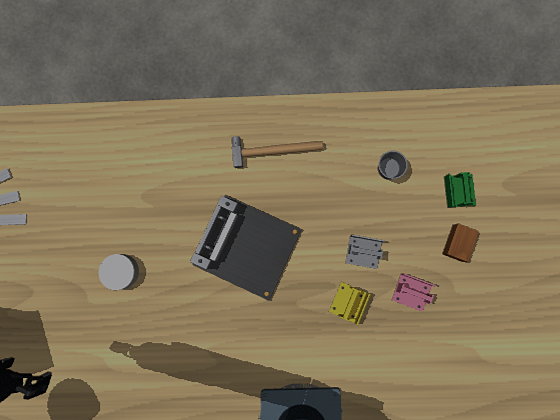

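View pics/side0.png

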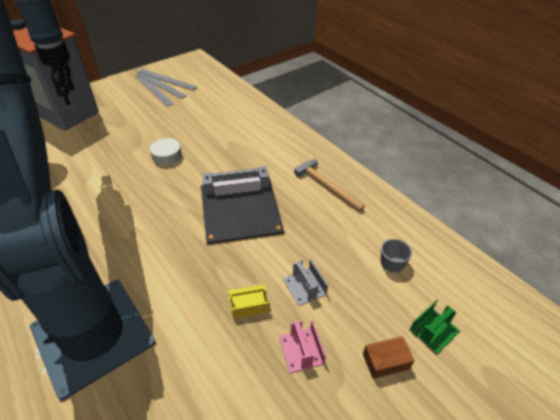

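The top picture shows the steel plate at (364,252), flange towards world +x; jig at (249,247) with the fence at upper left (218,232). Green, pink and yellow look-alikes sit nearby. I'll fit poses by silhouette.

```bash
cat >> h.py <<'E'
def box(x0,x1,y0,y1,z0,z1): return np.array([[x,y,z] for x in(x0,x1) for y in(y0,y1) for z in(z0,z1)])/1000.
PLATE=[box(-40,40,-45,45,0,4),box(36,40,-45,45,0,42),box(-13,13,-43,-39,0,54),box(-13,13,39,43,0,54),box(-6,6,-45,45,42,54)]
JIG=[box(-120,120,-110,110,0,12),box(70,120,-100,-72,0,57),box(70,120,72,100,0,57),box(108,120,-100,100,0,40),box(60,76,-70,70,13,53)]
def render(c,boxes,x,y,yaw,z=0):
    m=np.zeros((420,560),np.uint8); Rz=R.from_euler('z',yaw).as_matrix()
    for b in boxes:
        p=proj(c,b@Rz.T+[x,y,z])
        cv2.fillConvexPoly(m,cv2.convexHull(np.round(p*16).astype(np.int32)),255,shift=4,lineType=cv2.LINE_AA)
    return m.astype(float)/255
def fit(views,boxes,x0,z=0):
    from scipy.optimize import minimize
    f=lambda v:sum(np.abs(render(c,boxes,v[0]/100,v[1]/100,v[2]/10,z)-m).sum()/m.sum() for c,m in views)
    best=min((minimize(f,[x0[0]*100,x0[1]*100,(x0[2]+d)*10],method='Nelder-Mead',options=dict(initial_simplex=[[x0[0]*100+a,x0[1]*100+b,(x0[2]+d)*10+e] for a,b,e in((-.5,-.5,-.5),(1,0,0),(0,1,0),(0,0,1.5))])) for d in(-.1,0,.1)),key=lambda r:r.fun)
    v=best.x; return np.round([v[0]/100,v[1]/100,v[2]/10],4),round(best.fun,3)
E
python3 - <<'E'
from h import *
V={}
for n in ("top","side"):
    im=eyes.snapshot(n); c=eyes.get_calibration(n)
    for l,g in (("plate",(.474,-.19,.02)),("jig",(.498,.13,0))):
        t=proj(c,g)[0]
        d=min(spotter.silhouettes(n,l),key=lambda d:np.hypot(*(np.array(d["centre"])-t)))
        m=d["pixels"].astype(float); print(n,l,d["p"],d["centre"],m.sum()); V[n,l]=(c,m)
for l,b,x0 in (("plate",PLATE,(.474,-.19,-.13)),("jig",JIG,(.498,.13,1.05))):
    for s in (("top",),("side",),("top","side")): print(l,s,fit([V[n,l] for n in s],b,x0))
s=get_state(); print(R.from_rotvec(s["ee_rot"]).as_matrix().round(3))
E
```

```text
top plate 0.79 [366.2, 250.6] 955.0
top jig 0.72 [247.2, 247.6] 6796.0
side plate 0.7 [304.7, 280.6] 1308.0
side jig 0.62 [238.3, 207.2] 5069.0
plate ('top',) (array([ 0.4766, -0.1918, -0.1774]), np.float64(0.13))
plate ('side',) (array([ 0.4762, -0.1907, -0.2105]), np.float64(0.075))
plate ('top', 'side') (array([ 0.4761, -0.1911, -0.2014]), np.float64(0.209))
jig ('top',) (array([0.5012, 0.1366, 1.1089]), np.float64(0.039))
jig ('side',) (array([0.501 , 0.1411, 1.1174]), np.float64(0.05))
jig ('top', 'side') (array([0.5007, 0.138 , 1.1128]), np.float64(0.1))
[[-0.932  0.362  0.   ]
 [ 0.362  0.932  0.   ]
 [-0.     0.    -1.   ]]
```

```bash
cat >> h.py <<'E'
import json
def plan(wps,g,start=None):
    """wps: [(x,y,z,tool_y_yaw_deg,rows)], TCP, tool down; prints rows"""
    if start is None:
        s=get_state(); p=s["tool_pos"].copy(); M=R.from_rotvec(s["ee_rot"])
    else: p,M=start
    T=[];D=[]
    for x,y,z,a,n in wps:
        a=np.deg2rad(a); Y=np.array([np.cos(a),np.sin(a),0]); Z=np.array([0,0,-1.]); G=R.from_matrix(np.c_[np.cross(Y,Z),Y,Z])
        for k in range(n,0,-1):
            w=(M.inv()*G).as_rotvec(degrees=True)/k; d=M.inv().apply(np.array([x,y,z])-p)*100/k
            w=w.round(2)+0.; d=d.round(2)+0.; T.append(w.tolist()); D.append(d.tolist())
            p=p+M.apply(d/100); M=M*R.from_rotvec(w,degrees=True)
    for i in range(0,len(T),12): print(json.dumps(dict(turn=T[i:i+12],dp=D[i:i+12],gripper=[g]*len(T[i:i+12]))))
    print("end",p.round(4))
E
python3 - <<'E'
from h import *
plan([(.55,.22,.36,22,12),(.476,-.191,.33,-11.5,12)],.37)
E
```

```text
{"turn": [[0.0, 0.0, 3.9], [0.0, 0.0, 3.9], [0.0, 0.0, 3.9], [0.0, 0.0, 3.9], [0.0, 0.0, 3.89], [0.0, 0.0, 3.9], [0.0, 0.0, 3.89], [0.0, 0.0, 3.9], [0.0, 0.0, 3.89], [0.0, 0.0, 3.9], [0.0, 0.0, 3.89], [0.0, 0.0, 3.9]], "dp": [[-3.61, -2.05, 0.37], [-3.74, -1.8, 0.37], [-3.85, -1.54, 0.37], [-3.95, -1.27, 0.37], [-4.02, -1.0, 0.37], [-4.08, -0.73, 0.37], [-4.12, -0.45, 0.38], [-4.15, -0.16, 0.37], [-4.15, 0.12, 0.38], [-4.13, 0.4, 0.37], [-4.09, 0.67, 0.38], [-4.04, 0.96, 0.37]], "gripper": [0.37, 0.37, 0.37, 0.37, 0.37, 0.37, 0.37, 0.37, 0.37, 0.37, 0.37, 0.37]}
{"turn": [[0.0, 0.0, 2.79], [0.0, 0.0, 2.79], [0.0, 0.0, 2.79], [0.0, 0.0, 2.79], [0.0, 0.0, 2.79], [0.0, 0.0, 2.79], [0.0, 0.0, 2.79], [0.0, 0.0, 2.79], [0.0, 0.0, 2.79], [0.0, 0.0, 2.8], [0.0, 0.0, 2.79], [0.0, 0.0, 2.8]], "dp": [[-2.94, -1.86, 0.25], [-3.03, -1.71, 0.25], [-3.11, -1.56, 0.25], [-3.18, -1.41, 0.25], [-3.25, -1.25, 0.25], [-3.31, -1.09, 0.25], [-3.35, -0.93, 0.25], [-3.4, -0.76, 0.25], [-3.43, -0.6, 0.25], [-3.45, -0.43, 0.25], [-3.47, -0.26, 0.25], [-3.48, -0.09, 0.25]], "gripper": [0.37, 0.37, 0.37, 0.37, 0.37, 0.37, 0.37, 0.37, 0.37, 0.37, 0.37, 0.37]}
end [ 0.4759 -0.191   0.33  ]
```

Emit:
move_arm:
  turn:
    - [0,0,3.9]
    - [0,0,3.9]
    - [0,0,3.9]
    - [0,0,3.9]
    - [0,0,3.9]
    - [0,0,3.9]
    - [0,0,3.9]
    - [0,0,3.9]
    - [0,0,3.9]
    - [0,0,3.9]
    - [0,0,3.9]
    - [0,0,3.9]
  dp:
    - [-3.6,-2.0,0.4]
    - [-3.7,-1.8,0.4]
    - [-3.8,-1.5,0.4]
    - [-3.9,-1.3,0.4]
    - [-4.0,-1.0,0.4]
    - [-4.1,-0.7,0.4]
    - [-4.1,-0.5,0.4]
    - [-4.1,-0.2,0.4]
    - [-4.1,0.1,0.4]
    - [-4.1,0.4,0.4]
    - [-4.1,0.7,0.4]
    - [-4.0,1.0,0.4]
  gripper: [0.37,0.37,0.37,0.37,0.37,0.37,0.37,0.37,0.37,0.37,0.37,0.37]

```text
time_s: 1.9
tool_pos: [0.5487, 0.2209, 0.3569]
ee_rot: [1.762, 2.601, 0.001]
wrist_force: [0.3, 1.1, -0.7]
grip_width: 0.0271
grasp_force: 0.0
```

Emit:
move_arm:
  turn:
    - [0,0,2.8]
    - [0,0,2.8]
    - [0,0,2.8]
    - [0,0,2.8]
    - [0,0,2.8]
    - [0,0,2.8]
    - [0,0,2.8]
    - [0,0,2.8]
    - [0,0,2.8]
    - [0,0,2.8]
    - [0,0,2.8]
    - [0,0,2.8]
  dp:
    - [-2.9,-1.9,0.2]
    - [-3.0,-1.7,0.2]
    - [-3.1,-1.6,0.2]
    - [-3.2,-1.4,0.2]
    - [-3.2,-1.2,0.2]
    - [-3.3,-1.1,0.2]
    - [-3.4,-0.9,0.2]
    - [-3.4,-0.8,0.2]
    - [-3.4,-0.6,0.2]
    - [-3.5,-0.4,0.2]
    - [-3.5,-0.3,0.2]
    - [-3.5,-0.1,0.2]
  gripper: [0.37,0.37,0.37,0.37,0.37,0.37,0.37,0.37,0.37,0.37,0.37,0.37]

```text
time_s: 2.9
tool_pos: [0.4716, -0.19, 0.3329]
ee_rot: [2.437, 1.982, 0.001]
wrist_force: [1.2, 0.8, -0.0]
grip_width: 0.0271
grasp_force: 0.0
```

Look with the wrist camera and refit.

```bash
python3 - <<'E'
from h import *
im=eyes.snapshot("wrist"); c=eyes.get_calibration("wrist"); s=get_state(); print(s["tool_pos"],s["qd"].round(3))
g=(.476,-.191,.02); t=proj(c,g)[0]
D=spotter.silhouettes("wrist","plate"); d=min(D,key=lambda d:np.hypot(*(np.array(d["centre"])-t)))
m=d["pixels"].astype(float); print(d["p"],d["centre"],m.sum(),fit([(c,m)],PLATE,(.476,-.191,-.2)))
for l,z in (("grip_bar",.048),("flange",.021),("plate",0)):
    for e in spotter.landmark_of("wrist",l)[:2]: print(l,e["p"],ray(c,e["centre"],z).round(4))
r=render(c,PLATE,*fit([(c,m)],PLATE,(.476,-.191,-.2))[0])
o=im.copy()
cv2.drawContours(o,cv2.findContours((r>.5).astype(np.uint8),0,2)[0],-1,(0,0,255),1)
cv2.drawContours(o,cv2.findContours(m.astype(np.uint8),0,2)[0],-1,(0,255,0),1)
cv2.imwrite("pics/w1.png",o)
E
```

```text
[ 0.46931553 -0.19720152  0.33321924] [-0.05  -0.025 -0.004  0.023  0.039  0.005 -0.076]
0.71 [290.2, 193.4] 9282.0 (array([ 0.4754, -0.1996, -0.2169]), np.float64(0.032))
grip_bar 0.97 [ 0.4729 -0.1997  0.048 ]
grip_bar 0.79 [ 0.3362 -0.149   0.048 ]
flange 0.65 [ 0.5116 -0.2077  0.021 ]
plate 0.62 [ 0.4772 -0.1993  0.    ]
plate 0.56 [ 0.3363 -0.149   0.    ]
```

View pics/w1.png

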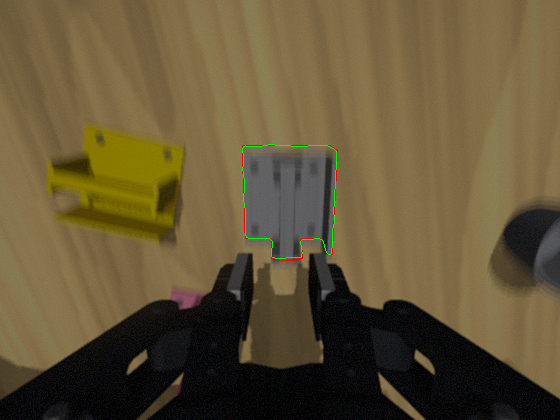

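```bash
cat > look.py <<'E'
from h import *
for i in range(2):
    c=eyes.get_calibration("wrist"); im=eyes.snapshot("wrist")
    s=get_state(); print(s["tool_pos"],np.abs(s["qd"]).max().round(3))
    g=(.476,-.191,.02); t=proj(c,g)[0]
    d=min(spotter.silhouettes("wrist","plate"),key=lambda d:np.hypot(*(np.array(d["centre"])-t)))
    f=fit([(c,d["pixels"].astype(float))],PLATE,(.476,-.191,-.2)); print(f)
plan([(f[0][0],f[0][1],.25,np.rad2deg(f[0][2]),4)],.37)
E
python3 look.py
```

```text
[ 0.47247845 -0.18717643  0.33270987] 0.014
(array([ 0.4775, -0.191 , -0.2012]), np.float64(0.049))
[ 0.47256269 -0.18687067  0.33271806] 0.003
(array([ 0.4778, -0.191 , -0.2107]), np.float64(0.037))
{"turn": [[0.0, -0.01, 0.15], [0.0, -0.01, 0.14], [0.0, -0.01, 0.15], [0.0, 0.0, 0.14]], "dp": [[-0.07, 0.15, 2.07], [-0.07, 0.15, 2.07], [-0.07, 0.15, 2.07], [-0.07, 0.15, 2.06]], "gripper": [0.37, 0.37, 0.37, 0.37]}
end [ 0.4778 -0.191   0.25  ]
```

Emit:
move_arm:
  turn:
    - [0,0,0.2]
    - [0,0,0.2]
    - [0,0,0.1]
    - [0,0,0.1]
    - [0,0,0]
    - [0,0,0]
    - [0,0,0]
  dp:
    - [-0.1,0.2,2.0]
    - [-0.1,0.1,2.0]
    - [-0.1,0.2,2.0]
    - [0,0.1,1.6]
    - [0,0,0]
    - [0,0,0]
    - [0,0,0]
  gripper: [0.37,0.37,0.37,0.37,0.37,0.37,0.37]

```text
time_s: 3.93
tool_pos: [0.4777, -0.1924, 0.2575]
ee_rot: [2.444, 1.972, 0.001]
wrist_force: [0.4, -0.3, 0.0]
grip_width: 0.0271
grasp_force: 0.0
```

```bash
python3 look.py; python3 -c "
from h import *
cv2.imwrite('pics/w2.png',eyes.snapshot('wrist'))"
```

```text
[ 0.47779538 -0.19249148  0.25779344] 0.005
(array([ 0.4776, -0.1906, -0.2015]), np.float64(0.106))
[ 0.47774483 -0.19257572  0.25780554] 0.003
(array([ 0.4775, -0.1913, -0.2076]), np.float64(0.127))
{"turn": [[0.02, 0.0, -0.08], [0.03, 0.0, -0.08], [0.02, 0.0, -0.09], [0.03, -0.01, -0.08]], "dp": [[0.03, -0.01, 0.19], [0.03, -0.01, 0.19], [0.03, -0.01, 0.19], [0.03, -0.01, 0.2]], "gripper": [0.37, 0.37, 0.37, 0.37]}
end [ 0.4775 -0.1913  0.25  ]
```

View pics/w2.png

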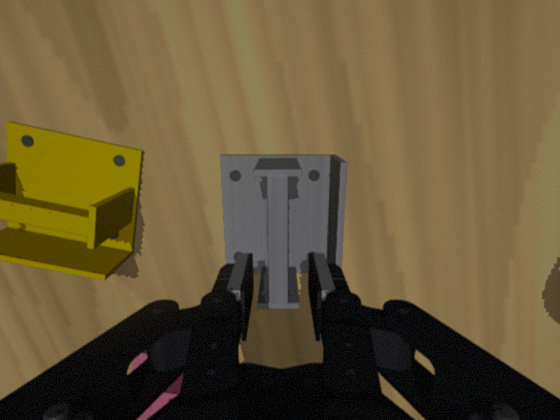

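The bar (col 278) lies midway between the fingers (about 240 and 320) and is parallel to the pads. Descend and grip.

Emit:
move_arm:
  turn:
    - [0,0,0]
    - [0,0,0]
    - [0,0,0]
    - [0,0,0]
    - [0,0,0]
    - [0,0,0]
    - [0,0,0]
    - [0,0,0]
    - [0,0,0]
    - [0,0,0]
    - [0,0,0]
    - [0,0,0]
  dp:
    - [0.1,0,1.4]
    - [0,0,1.4]
    - [0,0,1.4]
    - [0,0,1.3]
    - [0,0,0]
    - [0,0,0]
    - [0,0,0]
    - [0,0,0]
    - [0,0,0]
    - [0,0,0]
    - [0,0,0]
    - [0,0,0]
  gripper: [0.37,0.37,0.37,0.37,0.37,0.37,1,1,1,1,1,1]
  grip_force: 60

```text
time_s: 5.18
tool_pos: [0.4775, -0.1918, 0.2025]
ee_rot: [2.446, 1.971, 0.001]
wrist_force: [-3.0, 0.4, 7.2]
grip_width: 0.0109
grasp_force: 61.6
```

Emit:
move_arm:
  turn:
    - [0,0,0]
    - [0,0,0]
    - [0,0,0]
    - [0,0,0]
    - [0,0,0]
    - [0,0,0]
    - [0,0,0]
    - [0,0,0]
  dp:
    - [0,0,-0.6]
    - [0,0,-1.2]
    - [0,0,-2]
    - [0,0,-2.2]
    - [0,0,-2]
    - [0,0,-1]
    - [0,0,0]
    - [0,0,0]
  gripper: [1,1,1,1,1,1,1,1]

```text
time_s: 5.85
tool_pos: [0.4775, -0.1913, 0.2919]
ee_rot: [2.445, 1.972, 0.001]
wrist_force: [-0.5, 0.2, -4.8]
grip_width: 0.0105
grasp_force: 60.1
```

```bash
python3 - <<'E'
from h import *
s=get_state(); print(s["tool_pos"],s["wrist_force"],s["moment"],s["grip_width"])
V=[]
for n in ("top","side"):
    c=eyes.get_calibration(n); im=eyes.snapshot(n); cv2.imwrite(f"pics/{n}1.png",im)
    for l,b,x0,z in (("plate",PLATE,(.477,-.192,-.2),s["tool_pos"][2]-.203),("jig",JIG,(.5,.138,1.11),0)):
        t=proj(c,(x0[0],x0[1],z+.02))[0]
        ds=spotter.silhouettes(n,l)
        d=min(ds,key=lambda d:np.hypot(*(np.array(d["centre"])-t)))
        m=d["pixels"].astype(float)
        print(n,l,d["p"],np.round(d["centre"]),t.round(),fit([(c,m)],b,x0,z))
    print([(e["p"],ray(c,e["centre"],.033).round(4)) for e in spotter.landmark_of(n,"fence_face")[:1]])
# target
jx,jy,ja=.5007,.138,1.1128
for dx in (-.02,.03): print(dx,jx+dx*np.cos(ja),jy+dx*np.sin(ja))
ja=np.rad2deg(ja)
plan([(.52,-.02,.31,30,9),(.4918,.120,.31,ja,7)],1)
E
```

```text
[ 0.47748786 -0.19133424  0.29192892] [-0.50152509  0.16844498 -4.8060182 ] [0.02032089 0.09218406 0.01857892] 0.010476621576253667
top plate 0.84 [358. 248.] [369. 251.] (array([ 0.4849, -0.1554, -0.0791]), np.float64(1.638))Traceback (most recent call last):
  File "<stdin>", line 9, in <module>
ValueError: min() iterable argument is empty
```

```bash
python3 - <<'E'
from h import *
plan([(.52,-.02,.30,26,9),(.501,.138,.30,np.rad2deg(1.1128),7)],1)
E
```

```text
{"turn": [[-0.01, -0.01, -4.25], [-0.01, -0.01, -4.25], [-0.02, -0.01, -4.25], [-0.01, 0.0, -4.25], [-0.02, -0.01, -4.25], [-0.01, 0.0, -4.25], [-0.02, -0.01, -4.24], [-0.01, 0.0, -4.25], [-0.02, -0.01, -4.24], [0.0, 0.0, -5.39], [0.0, 0.0, -5.4], [0.0, 0.0, -5.39]], "dp": [[1.96, 0.06, -0.1], [1.95, 0.21, -0.11], [1.93, 0.35, -0.1], [1.9, 0.5, -0.11], [1.86, 0.64, -0.1], [1.8, 0.77, -0.11], [1.74, 0.9, -0.1], [1.67, 1.03, -0.11], [1.59, 1.15, -0.1], [2.15, 0.75, 0.0], [2.07, 0.94, 0.0], [1.97, 1.13, 0.0]], "gripper": [1, 1, 1, 1, 1, 1, 1, 1, 1, 1, 1, 1]}
{"turn": [[0.0, 0.0, -5.4], [0.0, 0.0, -5.39], [0.0, 0.0, -5.4], [0.0, 0.01, -5.39]], "dp": [[1.85, 1.31, 0.0], [1.72, 1.49, 0.0], [1.58, 1.64, 0.0], [1.42, 1.78, 0.0]], "gripper": [1, 1, 1, 1]}
end [0.501 0.138 0.3  ]
```

Emit:
move_arm:
  turn:
    - [0,0,-4.2]
    - [0,0,-4.2]
    - [0,0,-4.2]
    - [0,0,-4.2]
    - [0,0,-4.2]
    - [0,0,-4.2]
    - [0,0,-4.2]
    - [0,0,-4.2]
    - [0,0,-4.2]
    - [0,0,-5.4]
    - [0,0,-5.4]
    - [0,0,-5.4]
  dp:
    - [2.0,0.1,-0.1]
    - [2.0,0.2,-0.1]
    - [1.9,0.4,-0.1]
    - [1.9,0.5,-0.1]
    - [1.9,0.6,-0.1]
    - [1.8,0.8,-0.1]
    - [1.7,0.9,-0.1]
    - [1.7,1.0,-0.1]
    - [1.6,1.2,-0.1]
    - [2.2,0.8,0]
    - [2.1,0.9,0]
    - [2.0,1.1,0]
  gripper: [1,1,1,1,1,1,1,1,1,1,1,1]

```text
time_s: 7.0
tool_pos: [0.5138, 0.0511, 0.3008]
ee_rot: [1.272, 2.872, 0.0]
wrist_force: [0.1, -0.6, -4.2]
grip_width: 0.0111
grasp_force: 60.1
```

Emit:
move_arm:
  turn:
    - [0,0,-5.4]
    - [0,0,-5.4]
    - [0,0,-5.4]
    - [0,0,-5.4]
    - [0,0,0]
    - [0,0,0]
    - [0,0,0]
    - [0,0,0]
    - [0,0,0]
  dp:
    - [1.9,1.3,0]
    - [1.7,1.5,0]
    - [1.6,1.6,0]
    - [1.4,1.8,0]
    - [0,0,0]
    - [0,0,0]
    - [0,0,0]
    - [0,0,0]
    - [0,0,0]
  gripper: [1,1,1,1,1,1,1,1,1]

```text
time_s: 7.75
tool_pos: [0.5034, 0.1386, 0.3007]
ee_rot: [0.726, 3.056, -0.001]
wrist_force: [-0.3, -0.1, -4.1]
grip_width: 0.0109
grasp_force: 60.1
```

```bash
python3 - <<'E'
from h import *
s=get_state(); print(s["tool_pos"],s["wrist_force"],s["moment"],s["grip_width"])
M=R.from_rotvec(s["ee_rot"]).as_matrix(); print("yaw tooly",np.arctan2(M[1,1],M[0,1]))
c=eyes.get_calibration("wrist"); im=eyes.snapshot("wrist"); o=im.copy()
z=s["tool_pos"][2]-.2025
r=np.maximum.reduce([render(c,[b],*s["tool_pos"][:2],np.arctan2(M[1,1],M[0,1]),z) for b in PLATE])
cv2.drawContours(o,cv2.findContours((r>.5).astype(np.uint8),0,2)[0],-1,(0,0,255),1)
for b in JIG:
    r=render(c,[b],.5007,.138,1.1128); cv2.drawContours(o,cv2.findContours((r>.5).astype(np.uint8),0,2)[0],-1,(0,255,255),1)
cv2.imwrite("pics/w3.png",o)
for e in spotter.landmark_of("wrist","fence_face")[:2]: print(e["p"],ray(c,e["centre"],.033).round(4))
plan([(.501,.138,.2145,np.rad2deg(1.1128),8)],1)
E
```

```text
[0.50341952 0.13861257 0.30070961] [-0.31554718 -0.12053832 -4.13913872] [-0.02495039  0.02426213  0.00288688] 0.010929609610550894
yaw tooly 1.1043734966676269
{"turn": [[0.0, 0.0, -0.06], [0.0, 0.0, -0.06], [0.0, 0.0, -0.06], [0.0, 0.0, -0.06], [0.0, 0.0, -0.06], [-0.01, 0.0, -0.06], [0.0, 0.01, -0.05], [-0.01, 0.0, -0.06]], "dp": [[0.02, -0.02, 1.08], [0.02, -0.02, 1.08], [0.02, -0.02, 1.08], [0.02, -0.02, 1.08], [0.02, -0.02, 1.08], [0.03, -0.03, 1.07], [0.02, -0.02, 1.08], [0.03, -0.03, 1.07]], "gripper": [1, 1, 1, 1, 1, 1, 1, 1]}
end [0.501  0.138  0.2145]
```

View pics/w3.png

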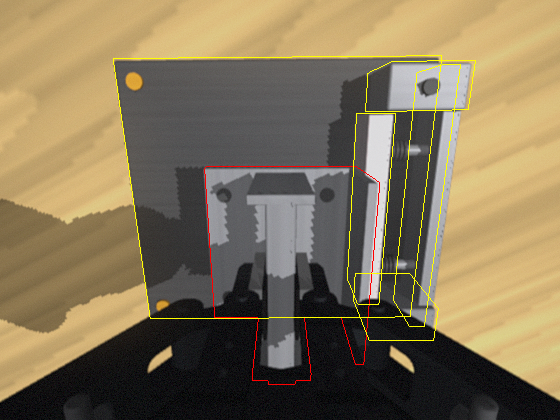

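Overlays match both jig (yellow) and held plate (red); plate level and heading right. Lower it.

Emit:
move_arm:
  turn:
    - [0,0,-0.1]
    - [0,0,-0.1]
    - [0,0,-0.1]
    - [0,0,-0.1]
    - [0,0,-0.1]
    - [0,0,0]
    - [0,0,0]
    - [0,0,0]
    - [0,0,0]
    - [0,0,0]
    - [0,0,0]
    - [0,0,0]
  dp:
    - [0.1,-0.1,1.4]
    - [0.1,-0.1,1.4]
    - [0,0,1.4]
    - [0,0,1.4]
    - [0,0,1.2]
    - [0,0,0.8]
    - [0,0,0.4]
    - [0,0,0.3]
    - [0,0,0.2]
    - [0,0,0]
    - [0,0,0]
    - [0,0,0]
  gripper: [1,1,1,1,1,1,1,1,1,1,1,1]

```text
time_s: 8.85
tool_pos: [0.5008, 0.1387, 0.2162]
ee_rot: [0.71, 3.059, 0.001]
wrist_force: [0.2, -0.0, -4.1]
grip_width: 0.0108
grasp_force: 60.0
```

Emit:
move_arm:
  turn:
    - [0,0,0]
    - [0,0,0]
    - [0,0,0]
    - [0,0,0]
    - [0,0,0]
  dp:
    - [0,0,0.1]
    - [0,0,0.06]
    - [0,0,0]
    - [0,0,0]
    - [0,0,0]
  gripper: [1,1,1,1,1]

```text
time_s: 9.27
tool_pos: [0.5007, 0.1385, 0.2145]
ee_rot: [0.711, 3.06, 0.0]
wrist_force: [-1.2, -1.9, 2.3]
grip_width: 0.011
grasp_force: 61.1
```

Emit:
move_arm:
  turn:
    - [0,0,0]
    - [0,0,0]
    - [0,0,0]
    - [0,0,0]
    - [0,0,0]
    - [0,0,0]
    - [0,0,0]
    - [0,0,0]
  dp:
    - [0,0.3,-0.02]
    - [0,0.3,0]
    - [0,0.3,0]
    - [0,0.3,0]
    - [0,0.2,0]
    - [0,0.2,0]
    - [0,0,0]
    - [0,0,0]
  gripper: [1,1,1,1,1,1,1,1]

```text
time_s: 9.93
tool_pos: [0.5075, 0.1512, 0.2146]
ee_rot: [-0.713, -3.059, 0.004]
wrist_force: [-2.6, -7.3, 8.0]
grip_width: 0.0109
grasp_force: 61.7
```

Emit:
move_arm:
  turn:
    - [0,0,0]
    - [0,0,0]
    - [0,0,0]
    - [0,0,0]
  dp:
    - [0,0,-0.05]
    - [0,0,0]
    - [0,0,0]
    - [0,0,0]
  gripper: [1,1,1,1]

```text
time_s: 10.27
tool_pos: [0.5076, 0.1531, 0.2147]
ee_rot: [0.71, 3.06, 0.0]
wrist_force: [0.4, -1.4, -1.8]
grip_width: 0.011
grasp_force: 60.4
```

```bash
cat > chk.py <<'E'
from h import *
import sys
s=get_state(); M=R.from_rotvec(s["ee_rot"]).as_matrix(); F=s["wrist_force"]
j=R.from_euler('z',-1.1128).apply(s["tool_pos"]-[.5007,.138,0]); f=R.from_euler('z',-1.1128).apply(F)
print("tcp in jig mm",(j*1000).round(1),"F jig",f.round(2),"yaw",np.arctan2(M[1,1],M[0,1]).round(4),"z",M[:,2].round(4),"moment",s["moment"].round(2),s["qd"].round(3).max(),s["time_s"])
o=[]
for n in ("top","side","wrist"):
    c=eyes.get_calibration(n); im=eyes.snapshot(n)
    for e in spotter.landmark_of(n,"fence_face")[:1]: print(n,e["p"],(R.from_euler('z',-1.1128).apply(ray(c,e["centre"],.033)-[.5007,.138,0])*1000).round(1))
    p=proj(c,R.from_euler('z',1.1128).apply([[.06,0,.033]])+[.5007,.138,0])[0]
    x,y=np.clip(p-[65,65],0,[430,290]).astype(int)
    if n!="wrist": o.append(cv2.resize(im[y:y+130,x:x+130],None,fx=3,fy=3,interpolation=cv2.INTER_CUBIC))
cv2.imwrite(f"pics/{sys.argv[1]}.png",np.hstack(o))
E
python3 chk.py c1
```

```text
tcp in jig mm [ 16.6   0.4 214.7] F jig [-1.08 -0.97 -1.77] yaw 1.1147 z [ 1.e-04  0.e+00 -1.e+00] moment [-0.28  0.03  0.01] 0.001 10.2667
side 0.73 [53.7 10.2 33. ]
wrist 0.78 [59.6 -2.9 33. ]
```

View pics/c1.png

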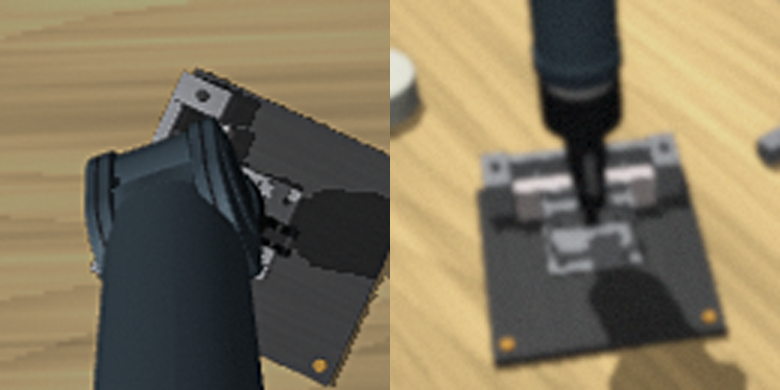

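The plate sits flat and central on the bed, close to the fence; the earlier force was bed friction. Advance in steps.

Emit:
move_arm:
  turn:
    - [0,0,0]
    - [0,0,0]
    - [0,0,0]
    - [0,0,0]
    - [0,0,0]
    - [0,0,0]
    - [0,0,0]
  dp:
    - [0,0.15,0]
    - [0,0.15,0]
    - [0,0.15,0]
    - [0,0.15,0]
    - [0,0,0]
    - [0,0,0]
    - [0,0,0]
  gripper: [1,1,1,1,1,1,1]

```text
time_s: 11.15
tool_pos: [0.5096, 0.1571, 0.2147]
ee_rot: [-0.712, -3.058, 0.004]
wrist_force: [-3.0, -4.8, 1.6]
grip_width: 0.011
grasp_force: 60.9
```

Emit:
move_arm:
  turn:
    - [0,0,0]
    - [0,0,0]
    - [0,0,0]
    - [0,0,0]
    - [0,0,0]
    - [0,0,0]
    - [0,0,0]
  dp:
    - [0,0.15,-0.02]
    - [0,0.15,0]
    - [0,0.15,0]
    - [0,0.15,0]
    - [0,0,0]
    - [0,0,0]
    - [0,0,0]
  gripper: [1,1,1,1,1,1,1]

```text
time_s: 11.73
tool_pos: [0.5119, 0.1616, 0.2147]
ee_rot: [-0.712, -3.057, 0.007]
wrist_force: [-4.0, -7.3, 3.0]
grip_width: 0.0112
grasp_force: 61.1
```

```bash
python3 chk.py c2
```

```text
tcp in jig mm [ 26.1   0.4 214.7] F jig [-8.33  0.3   2.95] yaw 1.1129 z [-0.0038 -0.0035 -1.    ] moment [-1.56  0.84 -0.02] 0.002 11.7333
side 0.53 [64.3  8.4 33. ]
wrist 0.67 [65.7 -0.2 33. ]
```

Emit:
move_arm:
  turn:
    - [0,0,0]
    - [0,0,0]
    - [0,0,0]
    - [0,0,0]
    - [0,0,0]
    - [0,0,0]
    - [0,0,0]
  dp:
    - [0,0.1,-0.03]
    - [0,0.1,0]
    - [0,0.1,0]
    - [0,0.1,0]
    - [0,0.05,0]
    - [0,0,0]
    - [0,0,0]
  gripper: [1,1,1,1,1,1,1]

```text
time_s: 12.62
tool_pos: [0.5137, 0.165, 0.2148]
ee_rot: [-0.713, -3.056, 0.009]
wrist_force: [-5.1, -10.4, 3.8]
grip_width: 0.0108
grasp_force: 61.1
```

```bash
python3 chk.py c3
```

```text
tcp in jig mm [ 29.9   0.3 214.8] F jig [-11.54  -0.04   3.8 ] yaw 1.1125 z [-0.0049 -0.0047 -1.    ] moment [-1.93  0.95  0.02] 0.002 12.6167
side 0.65 [69.6  7.1 33. ]
```

View pics/c3.png

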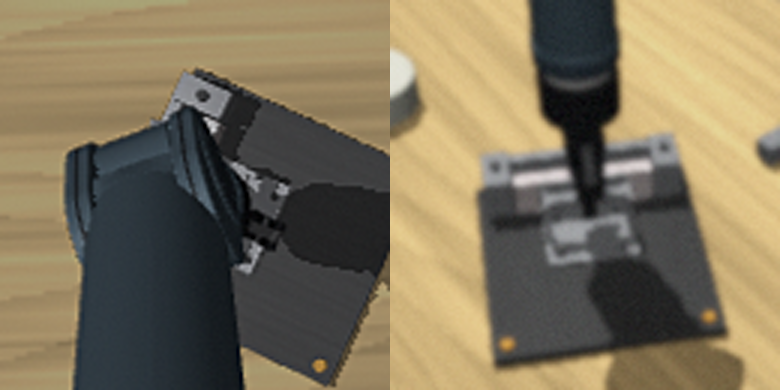

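Fence bar now reads level with the posts; plate is square and central. Hold still over a second.

Emit:
move_arm:
  turn:
    - [0,0,0]
    - [0,0,0]
    - [0,0,0]
    - [0,0,0]
    - [0,0,0]
    - [0,0,0]
    - [0,0,0]
    - [0,0,0]
    - [0,0,0]
    - [0,0,0]
    - [0,0,0]
    - [0,0,0]
  dp:
    - [0,0,0]
    - [0,0,0]
    - [0,0,0]
    - [0,0,0]
    - [0,0,0]
    - [0,0,0]
    - [0,0,0]
    - [0,0,0]
    - [0,0,0]
    - [0,0,0]
    - [0,0,0]
    - [0,0,0]
  gripper: [1,1,1,1,1,1,1,1,1,1,1,1]

```text
time_s: 13.92
tool_pos: [0.5136, 0.165, 0.2148]
ee_rot: [-0.713, -3.056, 0.009]
wrist_force: [-5.2, -9.7, 3.2]
grip_width: 0.0108
grasp_force: 61.1
```

Emit:
move_arm:
  turn:
    - [0,0,0]
    - [0,0,0]
    - [0,0,0]
    - [0,0,0]
    - [0,0,0]
    - [0,0,0]
  dp:
    - [0,0,0]
    - [0,0,0]
    - [0,0,0]
    - [0,0,0]
    - [0,0,0]
    - [0,0,0]
  gripper: [1,1,1,1,1,1]

```text
time_s: 14.42
tool_pos: [0.5137, 0.165, 0.2148]
ee_rot: [-0.713, -3.056, 0.009]
wrist_force: [-4.8, -8.9, 2.9]
grip_width: 0.0107
grasp_force: 61.1
```

```bash
python3 -c "
from h import *
s=get_state(); print(s['tool_pos'],s['wrist_force'],s['grasp_force']); print(ticket.hand_in())"
```

```text
[0.51368246 0.1649541  0.21475517] [-4.78407139 -8.85834585  2.86326658] 61.07300162315369
the job is handed in; nothing more can be done
None
```

Handed in at about 14.4 s with the arm still gripping the steel plate flat, square and centred against the fence, the bar about 10 mm back by the arm's position (level with the posts). The wrist read about 10 N of push, which includes some bed friction; the hand-in returned no verdict.

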